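# Lock the paper trimmer's blade arm with its pin

### The job

Make the paper trimmer safe before the children come to the table: bring its blade arm down until the hole in the arm's lug lines up with the holes of the fork bracket, and push the red-headed lock pin through fork and lug until its head sits fully home against the bracket. Feel for the line-up rather than forcing the pin, do not let the pin fall out, and leave the other things on the table and the board where they are.

Things in the scene. Friction and masses are not known exactly. Their poses are not given: they have to be found in the camera images.
- trimmer: A4 guillotine paper trimmer, fixed to the table: grey board 360 x 300 mm, top 34 mm above the table, from x +25 to +385, y +8 to +308 mm. Origin: on the table under the middle of the blue fork bracket at its front right corner; x points from the handle end to the hinge end, y left, z up. The blade arm lies in the plane y = 0. Only the pin is within 90 mm outward (-y) of the bracket.
- fork_gap (a point): Middle of the fork's gap on the axis of its holes (trimmer frame 0, 0, +50 mm). Along trimmer y: inner cheek +8 to +18 mm, gap 16 mm for the arm's lug, outer cheek 30 mm thick, -38 to -8. Bracket 36 mm wide in x, from the table up to z = 70 mm. Holes 11 mm in diameter along y, 50 mm above the table.
- pin_seat (a point): Centre of the hole's mouth on the outer face of the bracket's outer cheek (trimmer frame 0, -38, +50 mm). Axes as the trimmer's: +y points into the hole. The pin is home when its shoulder is here.
- bar_over_lug (a point): Top of the arm's 10 mm wide bar right above the lug, 370 mm from the hinge (hinge: trimmer frame +370, 0, +62 mm, axis along y). The steel lug below, 34 x 34 x 12 mm, has an 11.6 mm hole in its middle, but hangs in slotted screw holes, up to 4 mm higher or lower on each trimmer: the holes line up with this point 87 mm above the table, give or take 4 mm, to be found by feel.
- handle_top (a point): Middle of the top face of the yellow handle at the blade arm's free end, 460 mm from the hinge; moves with the arm. Handle 112 mm long along the arm, 28 wide, 28 thick. It starts 4 to 13 cm too high. Stiff hinge with counter-spring: it stays where left; about 2 to 4 N down or up at the handle moves it; its stop is 6 mm or more below line-up. Near line-up this top is about 86 mm above the table.
- pin: Loose lock pin, 60 g: shank 10 mm across, 66 long, last 2 mm bevelled to 7.6; red head 26 across, 12 thick. Origin: on the axis under the head (shoulder); +y to the tip. Parked in the outer cheek, shoulder 38 to 42 mm from the seat, drooping; slides at 1 to 3 N. Over 1.5 mm off it stops dead on the lug, shoulder 31 to 38 mm from the seat; within that it enters and draws the arm true.
- glue_bottle: White ribbed bottle with a brown cap, 72 mm across, 124 mm tall, standing on the table. Leave alone. Origin: centre of its underside.
- tape_roll: Roll of cream masking tape lying flat, 96 mm across, 45 mm tall. Leave alone. Origin: centre of its underside.
- cup: White paper cup, 72 mm across, 85 mm tall. Leave alone. Origin: centre of its underside.
- wood_slice: Round slice of branch wood, 61 mm across, 18 mm thick, lying on the trimmer's board. Leave alone. Origin: centre of its underside.
Mind the look-alikes: they are no part of the job. Of the things like the pin, leave any that is orange or yellow; of the rest the larger one is meant.

How it is judged:
By the outcome, as a careful person would: the job done as asked, in the order asked, and still so for the second after the job is handed in, with the robot touching nothing.
It also fails if it takes over 70 s, if anything falls off the work surface, if the arm or the gripper's body presses on something with over 40 N, if the wrist force passes 120 N, or if a joint passes its speed limit or range.

### The arm

A 7-joint arm with a two-finger parallel gripper is mounted at the origin on the work surface. World frame = base frame: x ahead of the robot, y to its left, z up, the work surface at z = 0. Lengths are in m, angles in rad, forces in N, time in s.
With the tool pointing down it reaches from about 0.4 to 0.925 m from the base axis. Payload 4.1 kg.
Tool frame: the origin (TCP) lies at the very end of the fingers, on their centre line; the grasp point (between the pads) lies 19 mm behind it (r.tcp_to_grasp is the z of the grasp point in the tool frame, in m); z points along the fingers, y is the line along which they close (so a half turn about z gives the same grasp; the last joint's range is limited). The gripper opens to 85 mm and grips with 20 to 120 N. Pads are 22 mm wide; open, the fingers measure 114 mm over their backs; the gripper's body (76 mm by 85 mm) begins 54 mm behind the grasp point. The pads swing forward as they close: fully open they stand 13 mm farther back than shut.
Start: joints at [1.202, 0.398, 0.045, 1.537, -0.019, 1.207, -0.051], TCP at [0.173, -0.627, 0.197] pointing down, gripper open.
Joint ranges: [-2.82, 2.82], [-0.49, 2.23], [-1.37, 1.46], [0, 2.46], [-1.36, 4.5], [0.23, 2], [-2.94, 2.94]. Speed limits (rad/s): [2.57, 2.57, 3.14, 3.14, 3.14, 3.14, 3.14].

### API

Orientations are given as a 3x3 rotation matrix whose columns are the frame's x, y, z axes.
In Python, from station import r gives the robot as it stands. Calls block until the motion is done:
- r.goto(position, orientation): joint-space move of the TCP to a pose.
- r.move_straight(position, frame=None, speed=0.15, f_stop=None): straight line of the TCP; frame=None keeps the orientation; speed is the mean speed in m/s. With f_stop (N) it stops when the force on the tool has changed by that much, and returns True; else False.
- r.move_j(angles): joint-space move.
- r.gripper_to(opening): opening from 0.0 (shut) to 1.0 (fully open); the grip force is fixed at half the most; returns when the fingers have stopped.
- r.wait(seconds).
- r.solve_ik(position, orientation): joint angles nearest the present ones, or None.
- r.grab_frame(name): name is "scene" or "top" or "wrist"; returns a dict with "img" (480x640x3 uint8, blue, green, red), "K" (3x3 intrinsics, pixels), "world_from_camera" (4x4, takes a point from camera to world coordinates); the wrist camera has in their place "mount" (4x4, takes a point from camera to tool coordinates, whose origin is the TCP and whose axes are the flange's). Camera axes: x right, y down, z forward; pixel columns grow to the right and rows downward; lengths in m; the calibration is good to about 2 mm. The wrist camera is an equidistant fisheye: a pixel r from the principal point sees the ray r / f radians off the axis. A picture is of the moment at which its call begins: read the wrist's pose just before it. There is no depth.
A pose or a line that the arm cannot do raises r.PlanningError and nothing moves.
- r.hand_in(): hands the job in; it is judged then, once.
Readings, each from a call of its own:
- r.get_time(): time.
- r.get_joint_positions(): joint angles.
- r.get_qd(): joint speeds.
- r.get_joint_efforts(): joint torques, N m.
- r.get_tcp_pos(): TCP position.
- r.get_tcp_rot(): TCP orientation.
- r.get_ft_force(): force on the tool from outside, world axes, zero at the start.
- r.get_moment(): the same for the moment, N m.
- r.get_width(): opening from 0.0 (shut) to 1.0 (fully open).
- r.get_grasp_force(): force on a finger pad.
Only numpy, scipy, OpenCV 4.12 (cv2) and the standard library are available. Lean on these libraries where they do the work, as an engineer would, in place of code of your own. Each camera call takes 0.05 s, during which the arm holds its last target. There are 200 camera calls.

## Working session

There is one attempt and no reset: what is moved stays moved. The work goes in short steps, each a Python script; the robot and the scene stay as the last script left them, time stands still between calls to the robot, and variables do not carry over. Pictures are saved under pics/ and viewed, at most 10 in all, crops included, and the job is handed in when it is done.

```bash
mkdir -p pics; ls
python3 - <<'E'
from station import r
import cv2,numpy as np
np.set_printoptions(precision=4,suppress=True)
for n in("scene","top"):
    f=r.grab_frame(n); cv2.imwrite(f"pics/{n}0.png",f["img"]); print(n,f["K"],f["world_from_camera"])
E
```

```text
pics
scene [[571.6847   0.     318.0829]
 [  0.     571.6847 246.6978]
 [  0.       0.       1.    ]] [[ 0.3287  0.6088 -0.722   1.2946]
 [ 0.9444 -0.2208  0.2438 -0.2745]
 [-0.011  -0.762  -0.6475  0.771 ]
 [ 0.      0.      0.      1.    ]]
top [[507.5206   0.     319.6768]
 [  0.     507.5206 248.9882]
 [  0.       0.       1.    ]] [[-0.0052 -0.9941  0.1079  0.4351]
 [-0.9998  0.0031 -0.0196 -0.0172]
 [ 0.0192 -0.108  -0.994   0.8701]
 [ 0.      0.      0.      1.    ]]
```

View pics/scene0.png

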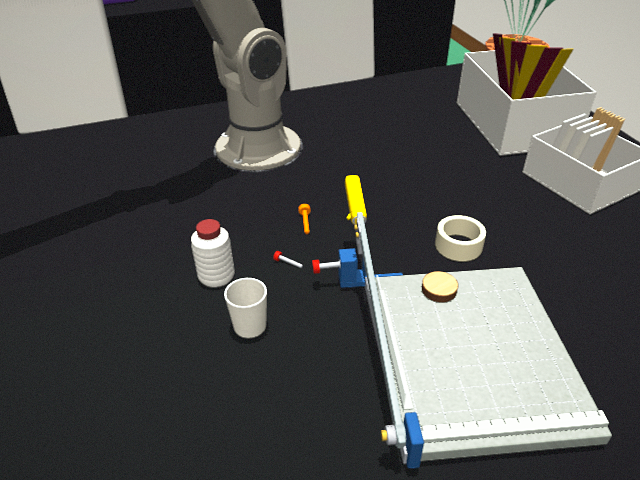

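View pics/top0.png

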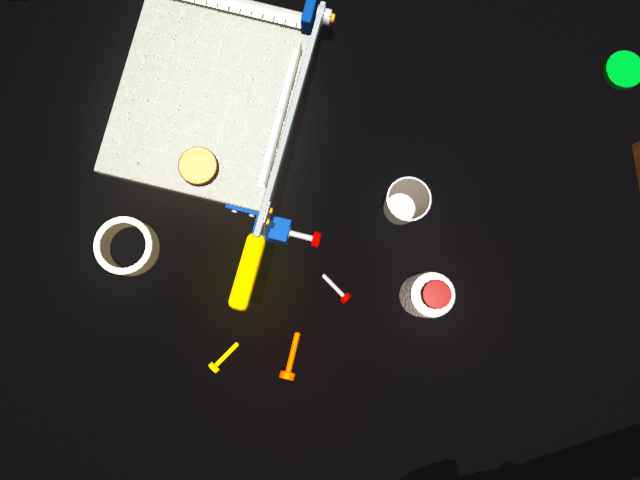

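The scene view shows the trimmer, with its pin's red head at about (316,266), blue bracket at (348,268) and the board's near-left corner at (521,268). The top view has the same head at (316,240), the bracket's outer cheek at (279,230), the board corner at (95,170) and the small red look-alike at (346,298).

```bash
cat > h.py <<'E'
import cv2,numpy as np
from station import r
np.set_printoptions(precision=4,suppress=True)
def ray(f,p):
    T=f["world_from_camera"]; d=T[:3,:3]@np.linalg.inv(f["K"])@[p[0],p[1],1]; return T[:3,3],d/np.linalg.norm(d)
def onz(f,p,z):
    o,d=ray(f,p); return o+d*(z-o[2])/d[2]
def tri(rs):
    A=sum(np.eye(3)-np.outer(d,d) for o,d in rs); b=sum((np.eye(3)-np.outer(d,d))@o for o,d in rs)
    X=np.linalg.solve(A,b); return X,[np.linalg.norm((np.eye(3)-np.outer(d,d))@(X-o)) for o,d in rs]
def blobs(img,lo,hi,amin=20):
    m=cv2.inRange(cv2.cvtColor(img,cv2.COLOR_BGR2HSV),np.array(lo),np.array(hi))
    n,l,s,c=cv2.connectedComponentsWithStats(m); return [(s[i,4],c[i],s[i,:4]) for i in range(1,n) if s[i,4]>=amin],m
E
python3 - <<'E'
from h import *
F={n:r.grab_frame(n) for n in("scene","top")}
H={}
for n,f in F.items():
    for k,lo,hi in(("red",(0,190,90),(4,255,255)),("blue",(100,120,60),(125,255,255)),("yel",(26,150,90),(32,255,255))):
        b,m=blobs(f["img"],lo,hi)
        for a,c,bb in b: print(n,k,a,c,bb)
        if k=="blue":
            cs,_=cv2.findContours(m,cv2.RETR_EXTERNAL,cv2.CHAIN_APPROX_SIMPLE)
t,s=F["top"],F["scene"]
print("head",tri([ray(t,(316,240)),ray(s,(316,266.5))]))
print("corner",onz(t,(95,170),.034),onz(s,(521,268),.034))
print("far corner",onz(s,(608,432),.034))
print("cheek top",onz(t,(279,230),.07))
print("bottle",onz(t,(436,294),.124),"cup",onz(t,(408,200),.085),"small",onz(t,(346,298),.008))
cv2.imwrite("pics/crop.png",np.hstack([cv2.resize(t["img"][180:320,200:340],(400,400)),cv2.resize(s["img"][170:310,270:410],(400,400))]))
E
```

```text
scene red 50 [276.8  254.94] [274 251   8  10]
scene red 84 [315.6786 265.9286] [312 260   8  13]
scene blue 837 [350.3178 269.0669] [338 248  29  40]
scene blue 77 [388.8831 274.1429] [375 272  28   5]
scene blue 795 [413.0604 439.9019] [404 412  20  56]
scene yel 22 [532.3182  64.2727] [530  58   7  13]
scene yel 547 [355.0585 194.8026] [346 175  20  42]
top red 124 [315.7339 239.1613] [311 231  10  17]
top red 69 [345.2464 297.8116] [340 292  11  12]
top blue 372 [307.7876  15.5995] [301   0  16  35]
top blue 176 [243.9659 211.8125] [225 204  34  29]
top blue 520 [278.1673 229.0346] [263 216  29  27]
top yel 1325 [245.8377 271.9645] [229 234  35  76]
top yel 188 [222.2447 358.1968] [209 342  29  31]
head (array([ 0.5397, -0.026 ,  0.047 ]), [np.float64(0.0015517139093618848), np.float64(0.0015517139093619195)])
corner [0.6598 0.3412 0.034 ] [0.6629 0.3442 0.034 ]
far corner [1.0014 0.2586 0.034 ]
cheek top [0.5525 0.0316 0.07  ]
bottle [ 0.449  -0.2027  0.124 ] cup [ 0.5977 -0.1725  0.085 ] small [ 0.4451 -0.0783  0.008 ]
```

View pics/crop.png

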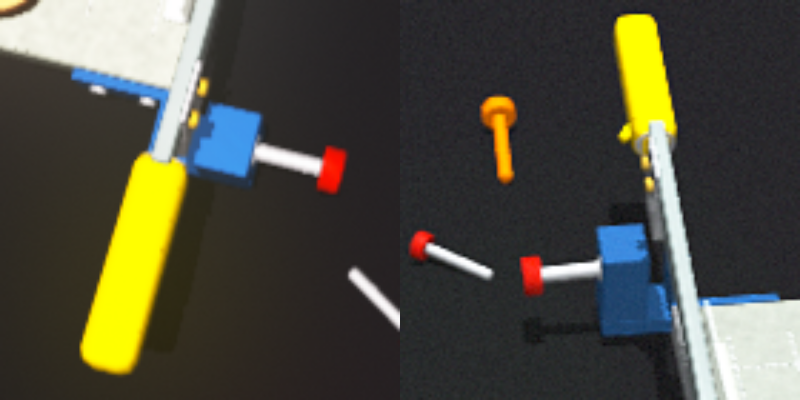

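The crop confirms the layout: the real pin's head sits on the bracket axis and the arm is raised, with nothing else near the bracket. The estimates agree on a trimmer origin of about (0.560, 0.053) and a yaw of about -13.3°. I'll press the bar directly over the lug with shut fingers, then feel with the pin.

```bash
cat >> h.py <<'E'
yaw=np.radians(-13.3); X=np.array([np.cos(yaw),np.sin(yaw),0]); Y=np.array([-X[1],X[0],0]); O=np.array([.560,.053,0])
def W(x,y,z): return O+x*X+y*Y+np.array([0,0,z])
def tl(p=None): d=(r.get_tcp_pos() if p is None else p)-O; return np.array([d@X,d@Y,d[2]])
Z=np.array([0,0,-1.]); RR=[np.column_stack([np.cross(s*X,Z),s*X,Z]) for s in(1,-1)]
def press(z):
    r.move_straight(W(0,0,z+.03) if tl()[2]>z+.04 else W(0,0,z),speed=.12)
    r.move_straight(W(0,0,z),speed=.03); print("press",z,tl(),r.get_ft_force(),"t",r.get_time())
def push(y,f=6,z=.040,speed=.03):
    h=r.move_straight(W(0,y,z),speed=speed,f_stop=f); print("push hit",h,tl(),r.get_ft_force()@Y,"t",r.get_time()); return h
E
python3 - <<'E'
from h import *
print(r.get_time(),r.get_tcp_rot())
q0=np.array(r.get_joint_positions())
sol=[(np.abs(np.array(q)-q0).max(),i) for i in(0,1) if (q:=r.solve_ik(W(0,0,.1),RR[i])) is not None and r.solve_ik(W(0,-.12,.04),RR[i]) is not None]
print(sol); i=min(sol)[1]; open("orient","w").write(str(i))
r.gripper_to(0.0)
r.goto(W(0,-.15,.27),RR[i]); r.move_straight(W(0,0,.25),speed=.2)
print(tl(),r.get_time())
press(.0897)
r.wait(.2);print(r.get_ft_force(),tl())
f=r.grab_frame("scene")["img"]; t=r.grab_frame("top")["img"]
cv2.imwrite("pics/p1.png",np.hstack([cv2.resize(t[180:320,200:340],(400,400)),cv2.resize(f[170:310,270:410],(400,400))]))
E
```

```text
0.2 [[ 0.9638  0.2667 -0.0004]
 [ 0.2667 -0.9638  0.0011]
 [-0.0001 -0.0011 -1.    ]]
[(np.float64(0.7935223789090662), 0), (np.float64(2.283092359417152), 1)]
[ 0.0005 -0.0017  0.2499] 4.1667
press 0.0897 [ 0.0004 -0.0002  0.0896] [-0.267   0.3451  0.08  ] t 6.55
[ 0.692  -0.4685 -0.115 ] [ 0.0002 -0.0001  0.0898]
```

View pics/p1.png

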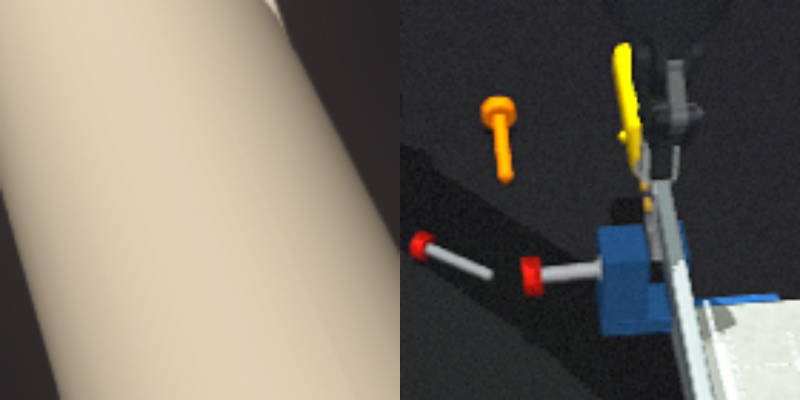

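The force is zero and the arm is still raised: the fingers went down beside the bar. I'll measure the arm plane from the handle and bar in the first images.

Run:
```python
from h import *
# pics from start, calibration from fresh frames
t,s=r.grab_frame("top"),r.grab_frame("scene")
def proj(f,P):
    T=np.linalg.inv(f["world_from_camera"]); c=T[:3,:3]@P+T[:3,3]; p=f["K"]@c; return p[:2]/p[2]
print("tcp in scene crop",(proj(s,np.array(r.get_tcp_pos()))-[270,170])*400/140, "top",proj(t,np.array(r.get_tcp_pos())))
i0=cv2.imread("pics/top0.png"); j0=cv2.imread("pics/scene0.png")
# handle ends triangulated (start)
def ends(img,lo=(24,150,90),hi=(34,255,255)):
    b,m=blobs(img,lo,hi); n,l,st,c=cv2.connectedComponentsWithStats(m)
    k=[i for i in range(1,n) if st[i,4]>400][0]; pts=np.argwhere(l==k)[:,::-1].astype(float)
    c=pts.mean(0); v=np.linalg.svd(pts-c,full_matrices=False)[2][0]; pr=(pts-c)@v; return c+v*pr.min(),c+v*pr.max(),c
a=ends(i0);b=ends(j0);print(a,b)
A=sorted(a[:2],key=lambda p:p[1]);B=sorted(b[:2],key=lambda p:p[1])
near,_e1=tri([ray(t,A[1]),ray(s,B[0])]); far,_e2=tri([ray(t,A[0]),ray(s,B[1])]); mid,_e=tri([ray(t,a[2]),ray(s,b[2])])
for n,p in(("robot end",near),("hinge end",far),("mid",mid)): print(n,p,"trimmer",tl(p))
print(_e1[0],_e2[0],_e[0])
for p in((0,0,.07),(0,-.038,.07),(0,-.008,.07),(0.018,-.038,.07),(-.018,-.038,.07),(-.018,-.008,.07),(.37,0,.062),(.025,.308,.034)): print(p,proj(t,W(*p)),proj(s,W(*p)))
```

```text
tcp in scene crop [254.4422 218.5758] top [264.428  223.3906]
(array([256.5628, 235.0218]), array([235.6592, 308.4722]), array([246.0392, 271.9993])) (array([537.5426,  43.1627]), array([513.3755,  98.165 ]), array([525.9132,  69.6302]))
robot end [0.5268 0.17   0.4391] trimmer [-0.0592  0.1063  0.4391]
hinge end [0.5791 0.1426 0.3707] trimmer [-0.002   0.0916  0.3707]
mid [0.5503 0.158  0.4047] trimmer [-0.0336  0.0999  0.4047]
0.1559131949858627 0.12941500232286898 0.1434338073281375
(0, 0, 0.07) [265.5228 225.3898] [358.6738 254.5576]
(0, -0.038, 0.07) [288.7851 230.7769] [338.4196 256.1087]
(0, -0.008, 0.07) [270.4191 226.5237] [354.4183 254.8835]
(0.018, -0.038, 0.07) [291.4005 219.8899] [339.6928 262.5488]
(-0.018, -0.038, 0.07) [286.1568 241.7173] [337.1787 249.8322]
(-0.018, -0.008, 0.07) [267.7464 237.4513] [352.9771 248.635 ]
(0.37, 0, 0.062) [317.8634  14.8025] [400.4549 434.2658]
(0.025, 0.308, 0.034) [ 91.3987 172.7185] [519.8714 265.1021]
```

Run:
```python
import cv2,numpy as np
i=cv2.imread("pics/top0.png")[0:260,200:360]; j=cv2.imread("pics/scene0.png")[160:480,300:460]
cv2.imwrite("pics/c2.png",np.hstack([cv2.resize(i[190:260,30:110],(400,350),interpolation=cv2.INTER_CUBIC),cv2.resize(j[80:150,10:90],(400,350),interpolation=cv2.INTER_CUBIC)]))
```

```text
(no output)
```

View pics/c2.png

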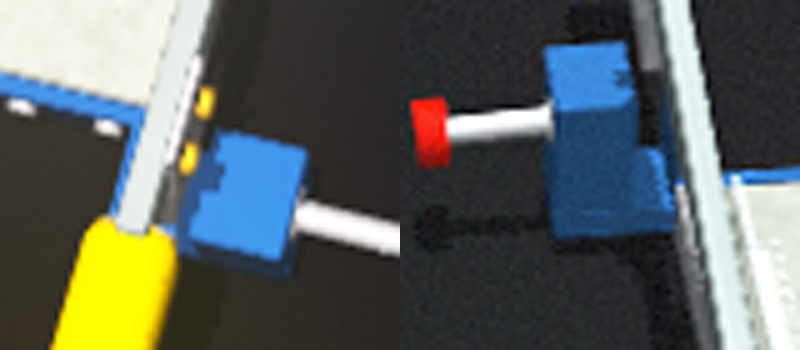

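The projected bracket corners match the images, so the trimmer pose is right. The lug now shows lower in the fork, so the arm did come down and the force simply relaxed. I'll go on to the pin feel, checking the handle height by intersecting its ray with the arm plane.

```bash
cat >> h.py <<'E'
def over():
    p=tl(); r.move_straight(W(p[0],p[1],.15),speed=.2); r.move_straight(W(0,-.118,.15),speed=.2); r.move_straight(W(0,-.118,.040),speed=.2)
def back():
    p=tl(); r.move_straight(W(p[0],p[1]-.012,.040),speed=.1); r.move_straight(W(0,p[1]-.012,.15),speed=.2); r.move_straight(W(0,0,.15),speed=.2)
E
python3 - <<'E'
from h import *
over()
s=r.grab_frame("scene"); b,m=blobs(s["img"][:300,:450],(24,150,90),(34,255,255))
for a,c,bb in b:
    o,d=ray(s,c); k=((O-o)@Y)/(d@Y); print("handle",a,tl(o+k*d))
push(-.080)
s=r.grab_frame("scene"); t=r.grab_frame("top")
rs,_=blobs(s["img"],(0,190,60),(4,255,255)); print([(a,c) for a,c,_ in rs])
E
```

```text
handle 596 [-0.0724 -0.      0.1319]
push hit False [ 0.     -0.0803  0.04  ] 0.22811785256408812 t 10.3083
[(np.int32(51), array([276.7255, 255.0392])), (np.int32(81), array([315.716 , 266.2222]))]
```

Run:
```python
from h import *
s=r.grab_frame("scene"); t=r.grab_frame("top")
print(r.get_width(),r.get_tcp_pos(),r.get_tcp_rot(),r.get_ft_force())
cv2.imwrite("pics/p3.png",np.hstack([cv2.resize(t["img"][150:330,200:380],(400,400)),cv2.resize(s["img"][150:330,230:410],(400,400))]))
```

```text
0.0016497107814521582 [ 0.5416 -0.025   0.04  ] [[ 0.2303  0.9731  0.    ]
 [ 0.9731 -0.2303 -0.0001]
 [-0.0001  0.     -1.    ]] [ 0.3467  0.4351 -0.8242]
```

View pics/p3.png

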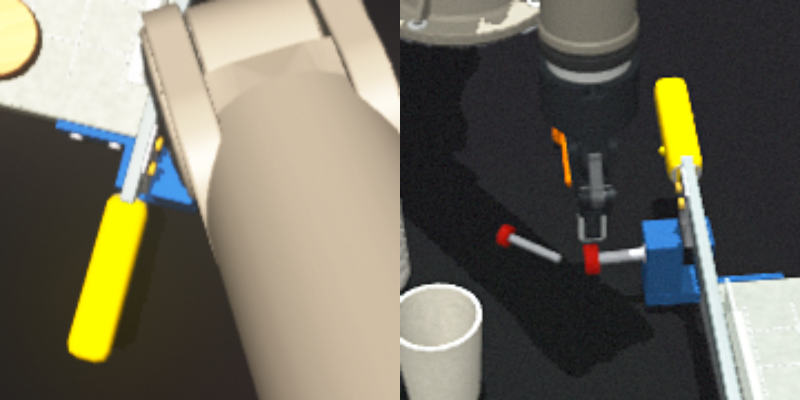

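Run:
```python
from h import *
s=r.grab_frame("scene")
def proj(f,P):
    T=np.linalg.inv(f["world_from_camera"]); c=T[:3,:3]@P+T[:3,3]; p=f["K"]@c; return p[:2]/p[2]
p=np.array(r.get_tcp_pos())
for dz in(0,.01,.02,.05): print("tcp+z",dz,proj(s,p+[0,0,dz]))
for n,im in(("start",cv2.imread("pics/scene0.png")),("now",s["img"])):
    b,m=blobs(im[:300,:450],(24,150,90),(34,255,255))
    for a,c,bb in b:
        o,d=ray(s,c); k=((O-o)@Y)/(d@Y); print(n,a,c,bb,tl(o+k*d))
for y in(-.078,-.09): print("head pred",y,proj(s,W(0,y,.05)),proj(s,W(-.013,y,.05)))
cv2.imwrite("pics/p4.png",cv2.resize(s["img"][215:285,275:355],(800,600)[:2],interpolation=cv2.INTER_CUBIC))
```

```text
tcp+z 0 [316.0658 269.7668]
tcp+z 0.01 [315.9949 265.8401]
tcp+z 0.02 [315.9231 261.8656]
tcp+z 0.05 [315.7025 249.6468]
start 653 [354.2956 196.193 ] [345 175  22  46] [-0.0706  0.      0.153 ]
now 597 [353.794  204.7253] [344 185  22  44] [-0.0727 -0.      0.1318]
head pred -0.078 [317.1182 265.7473] [316.4216 261.1528]
head pred -0.09 [310.7443 266.2418] [310.1053 261.6392]
```

View pics/p4.png

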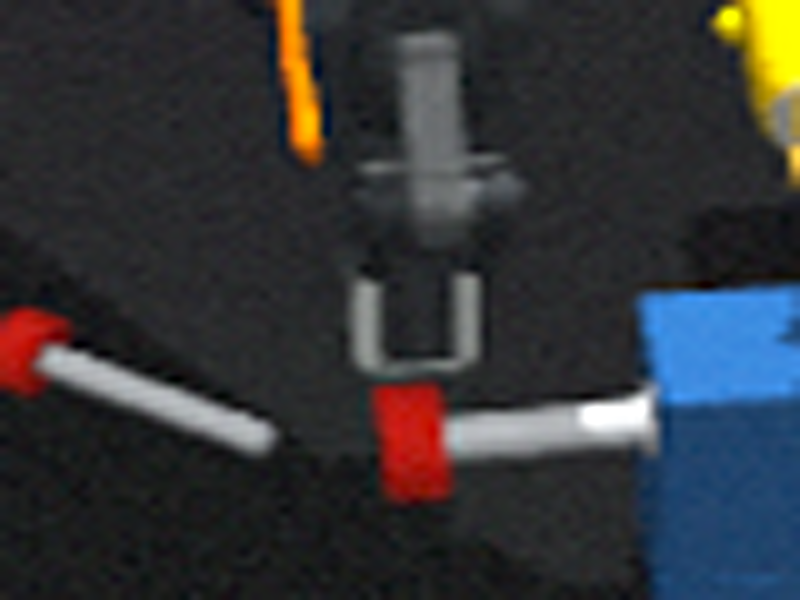

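The real fingertip sits about 28 mm higher than the reported TCP: it is hovering just over the pin head, and the arm only came down part-way. I'll calibrate it by a gentle touch on the fixed bracket's top, which is known to be at 70 mm.

Run:
```python
from h import *
p=tl(); r.move_straight(W(0,p[1],.11),speed=.2); r.move_straight(W(0,-.030,.11),speed=.2)
f0=r.get_ft_force()
h=r.move_straight(W(0,-.030,.030),speed=.04,f_stop=4); print(h,tl(),r.get_ft_force()-f0,r.get_time())
r.move_straight(W(0,-.030,.10),speed=.2)
```

```text
True [-0.     -0.03    0.0358] [-0.9265 -0.0225  4.8333] 13.1167
```

The touch gives a tip offset of 34 mm, which I'll apply to all heights. Now press again and feel with the pin.

```bash
sed -i 's/^def W.*/DZ=.0343\ndef W(x,y,z): return O+x*X+y*Y+np.array([0,0,z-DZ])/; s/d\[2\]\])/d[2]+DZ])/' h.py; grep -n DZ h.py
python3 - <<'E'
from h import *
r.move_straight(W(0,-.03,.16),speed=.2); r.move_straight(W(0,0,.16),speed=.2)
press(.0897)
over()
s=r.grab_frame("scene"); b,m=blobs(s["img"][:300,:450],(24,150,90),(34,255,255))
for a,c,bb in b:
    o,d=ray(s,c); k=((O-o)@Y)/(d@Y); q=o+k*d; print("handle",a,(q-O)@X,q[2])
push(-.080)
E
```

```text
15:DZ=.0343
16:def W(x,y,z): return O+x*X+y*Y+np.array([0,0,z-DZ])
17:def tl(p=None): d=(r.get_tcp_pos() if p is None else p)-O; return np.array([d@X,d@Y,d[2]+DZ])
press 0.0897 [ 0.0006 -0.0003  0.0897] [ 0.3837 -0.469  -0.5873] t 15.8
handle 578 -0.07155423569067904 0.09936289389870934
push hit True [-0.0004 -0.093   0.0397] 0.2194390927990492 t 18.6083
```

```bash
cat >> h.py <<'E'
def red():
    rs,_=blobs(r.grab_frame("scene")["img"],(0,190,60),(4,255,255)); print("red",[(int(a),c) for a,c,_ in rs])
def touch(z0=.110):
    r.move_straight(W(0,0,z0),speed=.15); h=r.move_straight(W(0,0,.082),speed=.02,f_stop=1.5); print("touch",h,tl()[2],r.get_ft_force()[2],r.get_time())
E
python3 - <<'E'
from h import *
red(); back(); touch()
E
```

```text
red [(53, array([276.6415, 255.0566])), (68, array([319.2206, 265.9412]))]
touch True 0.08801397446171307 0.7086135022084012 21.7083
```

```bash
cat >> h.py <<'E'
def over2():
    p=tl(); r.move_straight(W(0,0,.13),speed=.2); r.move_straight(W(0,-.112,.13),speed=.25); r.move_straight(W(0,-.112,.040),speed=.2)
E
python3 - <<'E'
from h import *
press(.0871); over2()
if push(-.080):
    red(); back(); press(.0845); over2(); print(push(-.080)); red()
E
```

```text
press 0.0871 [-0.0002 -0.      0.087 ] [-0.0311 -0.6116  1.5957] t 22.2083
push hit True [-0.0001 -0.0864  0.0398] 0.48784299654248825 t 24.625
red [(52, array([276.75  , 255.1538])), (73, array([322.7123, 265.9315]))]
press 0.0845 [-0.0004 -0.0001  0.0852] [-2.915  -0.8338  6.6863] t 27.8667
push hit False [-0.0001 -0.0806  0.0399] -3.1904670746222044 t 30.6583
False
red [(51, array([276.8824, 254.9804])), (70, array([325.6714, 265.3286]))]
```

At 87 mm the pin got past the lug's face (shoulder about 26 mm from the seat), so it has entered. Now push it home.

Run:
```python
from h import *
for k in range(3):
    if not push(-.050,f=10): break
    red()
    if tl()[1]>-.065: break
```

```text
push hit True [-0.0006 -0.0598  0.0396] -0.3680389424267952 t 31.4667
red [(49, array([276.7959, 255.102 ])), (56, array([336.9107, 264.9643]))]
```

Run:
```python
from h import *
push(-.050,f=18)
p=tl(); r.move_straight(W(0,p[1]-.03,.040),speed=.1); r.move_straight(W(0,-.15,.2),speed=.25)
r.move_straight(W(-.05,-.22,.25),speed=.25)
s=r.grab_frame("scene"); t=r.grab_frame("top")["img"]; red(); print(r.get_time())
cv2.imwrite("pics/p5.png",np.hstack([cv2.resize(t[190:270,230:310],(400,400)),cv2.resize(s["img"][220:300,300:380],(400,400),interpolation=cv2.INTER_CUBIC)]))
```

```text
push hit True [-0.0018 -0.0606  0.0388] 0.5707128748980319 t 31.9
red [(52, array([276.8654, 255.0192])), (87, array([336.1724, 263.3563]))]
33.875
```

View pics/p5.png

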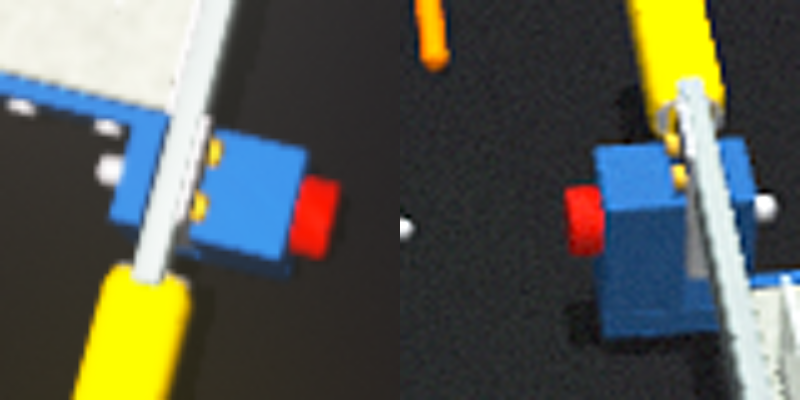

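The picture shows the red head flush against the outer cheek at about crop (585,220), with the pin's tip sticking out beyond the inner cheek at (765,207). A second push at 18 N moved it no further, so it is home.

```bash
python3 -c "
from station import r
print(r.hand_in())"
```

```text
the job is handed in; nothing more can be done
None
```

The blade arm is down and the red-headed lock pin is through fork and lug, its head home against the bracket; I handed the job in at about 34 s, and one press on the arm after the pin had already entered the lug met 6.7 N.

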